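# Unstack the trimmed pots onto their drying bats

### The job

The five freshly trimmed pots are piled upside down in two stacks on the turquoise banding wheels. Take the stacks apart and set each pot, still foot up, in the middle of the white bat of its own shape and size (larger round pot on the larger round bat, and so on), so that they can dry apart from each other. They mark easily: never let a pot fall or tip over.

Things in the scene. Friction and masses are not known exactly. Their poses are not given: they have to be found in the camera images.
- pot_round_large_center (a point): Centre, half-way up, of the larger round pot, 62 mm in diameter, 60 mm high: grey-brown clay, upside down, straight side walls, its closed foot on top as a step 4 mm high and 48 mm wide (included in the height). Loose, under 0.35 kg. At the start it is the bottom pot of one of the two stacks, standing on a turquoise banding wheel (round, 130 mm across, fixed, 40 mm high). z is up; x and y have no visible mark.
- pot_square_large_center (a point): Centre, half-way up, of the larger square pot, 60 by 60 mm, 60 mm high: grey-brown clay, upside down, straight side walls, its closed foot on top as a step 4 mm high and 46 mm wide (included in the height). Loose, under 0.35 kg. At the start it is the bottom pot of one of the two stacks, standing on a turquoise banding wheel (round, 130 mm across, fixed, 40 mm high). z is up; x and y are square to its side faces.
- pot_round_small_center (a point): Centre, half-way up, of the smaller round pot, 40 mm in diameter, 48 mm high: grey-brown clay, upside down, straight side walls, its closed foot on top as a step 4 mm high and 34 mm wide (included in the height). Loose, under 0.35 kg. At the start it stands on one of the two larger pots, either of them. z is up; x and y have no visible mark.
- pot_square_small_center (a point): Centre, half-way up, of the smaller square pot, 38 by 38 mm, 48 mm high: grey-brown clay, upside down, straight side walls, its closed foot on top as a step 4 mm high and 32 mm wide (included in the height). Loose, under 0.35 kg. At the start it stands on one of the two larger pots, either of them. z is up; x and y are square to its side faces.
- pot_hex_center (a point): Centre, half-way up, of the little hexagonal pot, 26 mm across its flats, 44 mm high: grey-brown clay, upside down, straight side walls, its closed foot on top as a step 4 mm high and 20 mm wide (included in the height). Loose, under 0.35 kg. At the start it stands on one of the two smaller pots, as the third of that stack. z is up; x is square to one pair of its flats, the other pairs are at 60 and 120 degrees.
- bat_round_large_top (a point): Centre of the flat upper face of the larger round bat, 92 mm in diameter, place of the larger round pot: plaster-white slab 8 mm thick, fixed to the table. z is up; x and y have no visible mark.
- bat_square_large_top (a point): Centre of the flat upper face of the larger square bat, 88 by 88 mm, place of the larger square pot: plaster-white slab 8 mm thick, fixed to the table. z is up; x and y are square to its side faces.
- bat_round_small_top (a point): Centre of the flat upper face of the smaller round bat, 66 mm in diameter, place of the smaller round pot: plaster-white slab 8 mm thick, fixed to the table. z is up; x and y have no visible mark.
- bat_square_small_top (a point): Centre of the flat upper face of the smaller square bat, 62 by 62 mm, place of the smaller square pot: plaster-white slab 8 mm thick, fixed to the table. z is up; x and y are square to its side faces.
- bat_hex_top (a point): Centre of the flat upper face of the hexagonal bat, 50 mm across its flats, place of the little hexagonal pot: plaster-white slab 8 mm thick, fixed to the table. z is up; x is square to one pair of its flats, the other pairs are at 60 and 120 degrees.
Mind the look-alikes: they are no part of the job. What is shaped like the part that bears pot_hex_center but blue is not meant.

How it is judged (in metres and radians):
At the end, for the whole second after the job is handed in: Each of the five pots stands foot up (within 0.1 rad) and at rest on the bat of its own shape and size, its centre within 14 mm of the bat's centre seen from above and its rim on the bat (height within 4 mm) (horizontal distance between pot_round_large_center and bat_round_large_top below 0.014 m and z of pot_round_large_center in the frame of bat_round_large_top between 0.026 and 0.034 m and angle between each of pot_round_large_center, pot_square_large_center, pot_round_small_center, pot_square_small_center, pot_hex_center's own z axis and vertical below 0.1 rad and linear speed of each of pot_round_large, pot_square_large, pot_round_small, pot_square_small, pot_hex below 0.02 m/s and horizontal distance between pot_square_large_center and bat_square_large_top below 0.014 m and z of pot_square_large_center in the frame of bat_square_large_top between 0.026 and 0.034 m and horizontal distance between pot_round_small_center and bat_round_small_top below 0.014 m and z of pot_round_small_center in the frame of bat_round_small_top between 0.02 and 0.028 m and horizontal distance between pot_square_small_center and bat_square_small_top below 0.014 m and z of pot_square_small_center in the frame of bat_square_small_top between 0.02 and 0.028 m and horizontal distance between pot_hex_center and bat_hex_top below 0.014 m and z of pot_hex_center in the frame of bat_hex_top between 0.018 and 0.026 m); the robot touches nothing.
It fails at once if a pot tips over (leans more than 0.6 rad) (angle between any of pot_round_large_center, pot_square_large_center, pot_round_small_center, pot_square_small_center, pot_hex_center's own z axis and vertical above 0.6 rad).
It fails at once if a pot falls (moves faster than 1.5 m/s, as after a drop of 115 mm) (linear speed of any of pot_round_large, pot_square_large, pot_round_small, pot_square_small, pot_hex above 1.5 m/s).
It also fails if it takes over 131 s, if anything falls off the work surface, if the arm or the gripper's body presses on something with over 40 N, if the wrist force passes 120 N, or if a joint passes its speed limit or range.

### The arm

A 7-joint arm with a two-finger parallel gripper is mounted at the origin on the work surface. World frame = base frame: x ahead of the robot, y to its left, z up, the work surface at z = 0. Lengths are in mm, angles in rad, forces in N, time in s.
With the tool pointing down it reaches from about 400 to 875 mm from the base axis. Payload 19.3 kg.
Tool frame: the origin (TCP) lies midway between the tips of the shut fingers; the grasp point (between the pads) lies 19 mm behind it (grasp_offset is the distance from the TCP to the grasp point, in mm); z points along the fingers, y is the line along which they close (so a half turn about z gives the same grasp; the last joint's range is limited). The gripper opens to 85 mm and grips with 20 to 120 N. Pads are 22 mm wide; open, the fingers measure 114 mm over their backs; the gripper's body (76 mm by 85 mm) begins 54 mm behind the grasp point. The pads swing forward as they close: fully open they stand 13 mm farther back than shut.
Start: joints at [-1.2, 0.521, -0.036, 1.599, 0.021, 1.021, -0.113], TCP at [266.681, 565.24, 231.291] pointing down, gripper open.
Joint ranges: [-2.91, 2.91], [-0.3, 2.13], [-1.5, 1.42], [0.17, 2.43], [-1.26, 4.41], [0.16, 1.93], [-2.52, 2.52]. Speed limits (rad/s): [1.89, 1.89, 2.39, 2.39, 3.01, 3.01, 3.01].

### API

Orientations are given as [roll, pitch, yaw] about the fixed x, y, z axes, in that order (R = Rz(yaw) Ry(pitch) Rx(roll)).
In Python, from rig import state, camera, job_done, grasp_offset gives the robot as it stands.
- The arm moves only by the tool play_rows, never from a script. Its argument "steps" is a list of rows, each a list of 4 numbers: the shift along the tool's x, y, z in cm, then the turn about the tool's z in degrees. A call has exactly 8 rows; each row shifts and turns the commanded pose from where the row before left it, along the tool's axes as they then stand; what a row does not reach is not made up. A row lasts 1/12 s, in which the tool goes at most 41.7 mm and 7.16 degrees, less where a joint would pass 70% of its speed; a pose out of reach is approached as far as the arm can. A call is refused whole if a number of a shift passes 4.17 or a number of a turn 7.16, either way. A call with a gripper value outside its range is refused whole. "claw" is the finger opening in cm, from 0 to 8.54, set as the call begins (left out, the last holds). The fingers move at their own pace and stop on an object; the grip force is fixed at half the most. Time passes only in rows, so rows that do not move let the fingers close, or fill a call up. It gives the time, the measured TCP pose, the force, the opening and the grip force at its end, in the units of the state.
- state(): the state, without advancing time (a new reading comes with each control period).
- camera(name): name is "scene" or "top"; returns a dict with "color" (480x640x3 uint8, red, green, blue), "intrinsics" (3x3 intrinsics, pixels), "R" (3x3) and "t" (3): a world point X has camera coordinates R X + t. Camera axes: x right, y down, z forward; pixel columns grow to the right and rows downward; lengths in mm; the calibration is good to about 2 mm. A picture is of the moment at which its call begins. There is no depth.
- job_done(): hands the job in; it is judged then, once.
The state is a dict: "clock": time; "joints": joint angles; "joint_vel": joint speeds; "tau": joint torques, N m; "tool_pos": TCP position; "tcp_rot": TCP orientation; "wrist_force": force on the tool from outside, world axes, zero at the start; "wrist_torque": the same for the moment, N m; "gripper_width": finger opening in mm; "grip_force": force on a finger pad.
Only numpy, scipy, OpenCV 4.12 (cv2) and the standard library are available. Lean on these libraries where they do the work, as an engineer would, in place of code of your own. Each camera call takes 0.05 s, during which the arm holds its last target. There are 200 camera calls.

## Working session

There is one attempt and no reset: what is moved stays moved. The work goes in short steps, Python scripts to look and compute and a tool call to move; the robot and the scene stay as the last step left them, time stands still between calls to the robot, and variables do not carry over. Pictures are saved under pics/ and viewed, at most 14 in all, crops included, and the job is handed in when it is done.

Besides the shell and the picture viewer there is one more tool, called after "Emit:" as name(argument=value, ...) on one line, values as JSON. play_rows: Moves the arm, as the interface text tells. Its arguments: {"type":"object","properties":{"steps":{"type":"array","items":{"type":"array","items":{"type":"number"}}},"claw":{"type":"number"}},"required":["steps"]}

```bash
mkdir -p pics; ls
cat > h.py <<'E'
import numpy as np, cv2
from rig import state, camera
def snap(n, f):
    c=camera(n); cv2.imwrite(f, cv2.cvtColor(c["color"],cv2.COLOR_RGB2BGR)); return c
def px2w(c,u,v,z):
    K,R,t=map(np.array,(c["intrinsics"],c["R"],c["t"]))
    d=R.T@np.linalg.inv(K)@[u,v,1]; o=-R.T@t
    return o+d*(z-o[2])/d[2]
def w2px(c,X):
    K,R,t=map(np.array,(c["intrinsics"],c["R"],c["t"]))
    p=K@(R@np.array(X,float)+t); return p[:2]/p[2]
E
python3 - <<'E'
from h import *
import pickle
s=state(); print({k:np.round(v,3).tolist() for k,v in s.items()})
for n in("scene","top"):
    c=snap(n,f"pics/{n}0.png"); pickle.dump(c,open(n+".pkl","wb"))
    print(n,np.round(-np.array(c["R"]).T@c["t"]),np.round(c["intrinsics"],1).tolist(),np.round(c["R"],3).tolist())
E
```

```text
pics
{'clock': 0.0, 'joints': [-1.2, 0.522, -0.036, 1.6, 0.021, 1.021, -0.113], 'joint_vel': [0.001, 0.001, -0.0, -0.001, -0.002, -0.0, 0.0], 'tau': [-0.001, -92.707, 1.98, -36.993, 0.018, 0.008, -0.0], 'tool_pos': [266.549, 564.957, 230.715], 'tcp_rot': [-3.14, 0.0, 2.701], 'wrist_force': [0.375, -0.176, 0.11], 'wrist_torque': [-0.0, 0.01, -0.015], 'grip_force': 0.0, 'gripper_width': 85.526}
scene [ 889. -467.  863.] [[587.9, 0.0, 316.1], [0.0, 587.9, 245.0], [0.0, 0.0, 1.0]] [[0.734, 0.679, 0.007], [0.518, -0.554, -0.652], [-0.439, 0.482, -0.758]]
top [ 273.  -20. 1293.] [[562.9, 0.0, 322.2], [0.0, 562.9, 240.7], [0.0, 0.0, 1.0]] [[0.006, -1.0, -0.02], [-0.985, -0.002, -0.17], [0.17, 0.021, -0.985]]
```

View pics/scene0.png

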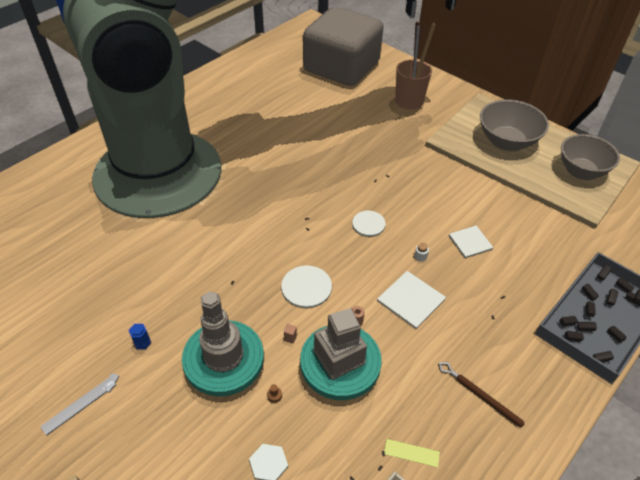

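View pics/top0.png

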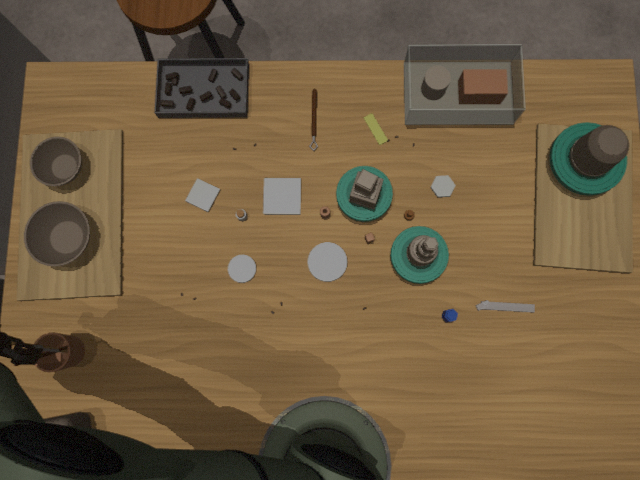

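The scene picture shows a three-high stack (round bottom) at about (220,335) and a two-high square stack at about (342,345). The bats are at (307,286), (411,299), (369,223), (470,241) and (268,462). The blue hex look-alike is at (140,336), with small clutter pieces around. The top picture shows the same things, plus a distractor wheel and pot at (590,158). I'll check enlarged crops next.

Run:
```python
import cv2
a=cv2.imread('pics/scene0.png')[280:400,175:385]; cv2.imwrite('pics/s_crop.png',cv2.resize(a,(798,456),interpolation=cv2.INTER_CUBIC))
a=cv2.imread('pics/top0.png')[150:290,330:460]; cv2.imwrite('pics/t_crop.png',cv2.resize(a,(520,560),interpolation=cv2.INTER_CUBIC))
```

```text
(no output)
```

View pics/s_crop.png

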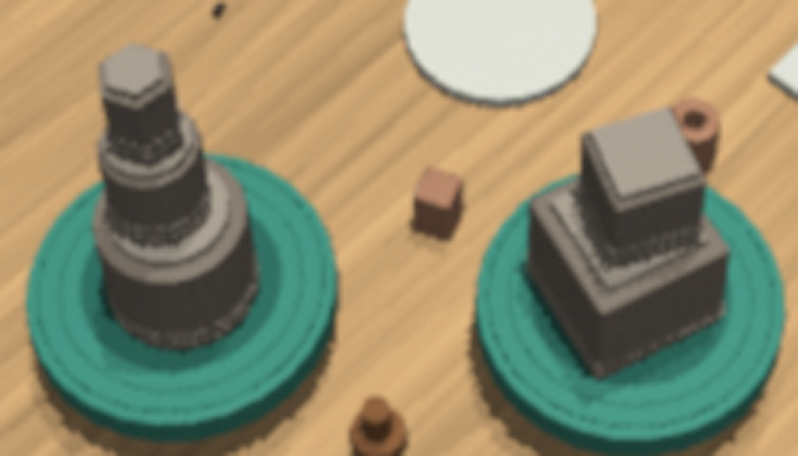

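View pics/t_crop.png

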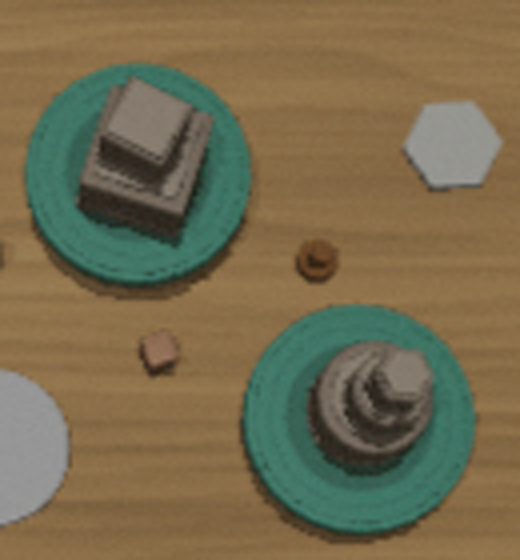

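```bash
cat > m.py <<'E'
from h import *
import pickle
S=pickle.load(open('scene.pkl','rb'));T=pickle.load(open('top.pkl','rb'))
sc=lambda p:(p[0]/3.8+175-.4,p[1]/3.8+280-.4)
tc=lambda p:(p[0]/4+330-.4,p[1]/4+150-.4)
def s(p,z): return np.round(px2w(S,*sc(p),z)[:2],1)
def t(p,z): return np.round(px2w(T,*tc(p),z)[:2],1)
E
python3 - <<'E'
from m import *
for n,C in(("scene",S),("top",T)):
    im=C["color"]; hsv=cv2.cvtColor(im,cv2.COLOR_RGB2HSV)
    lo=150 if n=="scene" else 110
    m=((hsv[...,1]<40)&(hsv[...,2]>lo)).astype(np.uint8)
    for c in cv2.findContours(m,0,cv2.CHAIN_APPROX_NONE)[0]:
        A=cv2.contourArea(c)
        if 150<A<6000:
            M=cv2.moments(c); u,v=M['m10']/A,M['m01']/A
            w=px2w(C,u,v,8); P=np.array([px2w(C,*q[0],8)[:2] for q in c],np.float32)
            (r)=cv2.minAreaRect(P)
            if 300<np.hypot(*w[:2])<1000: print(n,np.round([u,v]),np.round(w,1),"rect",np.round(r[1],1),round(r[2],1))
    m=((hsv[...,0]>70)&(hsv[...,0]<95)&(hsv[...,1]>120)).astype(np.uint8)
    for c in cv2.findContours(m,0,cv2.CHAIN_APPROX_NONE)[0]:
        if cv2.contourArea(c)>800:
            P=np.array([px2w(C,*q[0],40)[:2] for q in c],np.float32); print(n,"wheel",cv2.minEnclosingCircle(P))
print("hex",s((135,70),192),t((403,373),192))
print("sqS",s((645,158),148),t((147,121),148),"corners",[s(p,148) for p in((583,138),(670,112),(703,178),(623,203))],[t(p,148) for p in((132,80),(195,110),(157,162),(103,135))])
print("sqL",[s(p,96) for p in((530,203),(600,305),(725,248))],[t(p,96) for p in((80,188),(182,213),(212,118))])
print("rS lr",[s(p,144) for p in((100,150),(203,150))])
print("rL lr",[s(p,96) for p in((95,225),(250,225))],[t(p,96) for p in((312,410),(435,400))])
E
```

```text
scene [268. 462.] [ 625.7 -277.1    8. ] rect [54.4 51.1] 42.9
scene [ 79. 404.] [ 346.  -413.3    8. ] rect [129.5  22. ] 88.0
scene [344. 320.] [545.1 -15.5   8. ] rect [36.4 35.1] 63.4
scene [411. 299.] [603.4 100.1   8. ] rect [87.4 87.6] 89.6
scene [306. 286.] [446.9  -6.9   8. ] rect [89.  89.9] 80.8
scene [471. 241.] [604.9 288.8   8. ] rect [61.  61.7] 64.4
scene [369. 223.] [430.1 190.8   8. ] rect [61.7 63. ] 40.4
scene wheel ((604.5861206054688, -93.1939468383789), 65.84477996826172)
scene wheel ((462.43328857421875, -215.8662872314453), 66.36267852783203)
top [505. 306.] [ 345.3 -407.4    8. ] rect [127.8  19. ] 87.7
top [242. 268.] [430.1 192.7   8. ] rect [62.8 62.5] 1.5
top [327. 261.] [446.4  -4.4   8. ] rect [88.3 87.6] 0.2
top [202. 195.] [604.7 290.9   8. ] rect [60.7 61.1] 65.0
top [282. 196.] [602.3 102.8   8. ] rect [84.8 87.2] 0.1
top [443. 186.] [ 626.3 -275.     8. ] rect [54.  48.4] 90.0
top [429.  95.] [ 852.  -249.4    8. ] rect [244.6 121.4] 89.8
top wheel ((682.5480346679688, -602.0493774414062), 85.58293151855469)
hex [ 458.7 -213.1] [ 459.  -210.7]
sqS [603.2 -91.2] [600.4 -88. ] corners [array([ 579.9, -100.5]), array([596.5, -68.7]), array([625.1, -83. ]), array([ 610.3, -111.9])] [array([622.7, -80.3]), array([ 606.4, -113.2]), array([578.2, -93.1]), array([592.8, -64.9])]
sqL [array([ 562.8, -111.5]), array([ 614. , -126.8]), array([633.3, -74.1])] [array([577.4, -54.2]), array([ 563.4, -109.7]), array([ 616.9, -126.7])]
rS lr [array([ 446.8, -228.5]), array([ 475.6, -201.7])]
rL lr [array([ 443.2, -236.9]), array([ 488.3, -194.9])] [array([ 455. , -178.2]), array([ 460.6, -244. ])]
```

The two cameras agree within about 3 mm, and the bat sizes match the given ones. I'll look at the hexagon's orientation, choosing between the clay hexagon at scene (210,298), which tops the stack, and the blue one at (140,336).

Run:
```python
from m import *
a=cv2.resize(S["color"][286:326,192:232],(480,480),interpolation=cv2.INTER_CUBIC)
b=cv2.resize(T["color"][232:258,417:443],(312,312),interpolation=cv2.INTER_CUBIC)
o=np.zeros((480,792,3),np.uint8); o[:,:480]=a; o[:312,480:]=b
cv2.imwrite('pics/hex.png',cv2.cvtColor(o,cv2.COLOR_RGB2BGR))
for n,u,v in(("cone",409,215),("pink",370,238),("cup",325,212),("jar",241,215),("blue",450,315)): print(n,np.round(px2w(T,u,v,15)[:2]))
```

```text
cone [ 554. -194.]
pink [ 500. -103.]
cup [561.   1.]
jar [554. 196.]
blue [ 325. -281.]
```

View pics/hex.png

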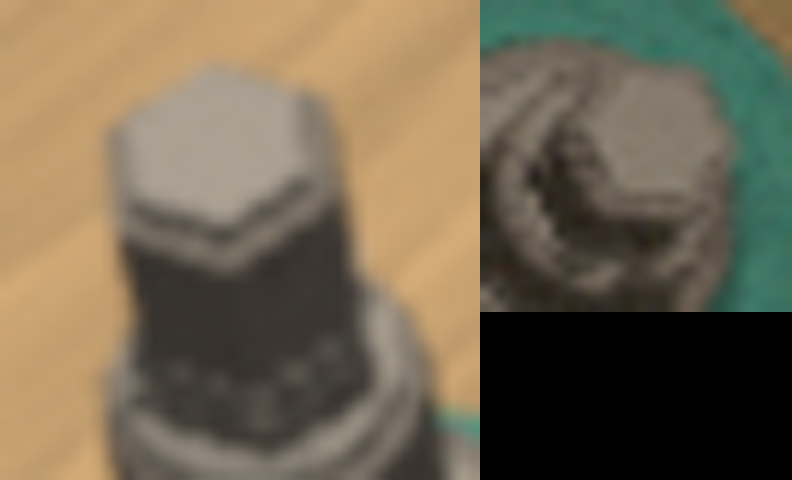

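The foot face of the clay hexagon is clear in the scene crop. Its vertices are near crop pixels (215,67), (125,120), (120,192), (228,228), (308,168) and (303,95).

```bash
python3 - <<'E'
from m import *
P=np.array([px2w(S,u/12+192-.5,v/12+286-.5,192)[:2] for u,v in((215,67),(125,120),(120,192),(228,228),(308,168),(303,95))])
print(P.round(1),P.mean(0).round(1))
d=P-P.mean(0); print(np.hypot(*d.T).round(1),(np.degrees(np.arctan2(d[:,1],d[:,0]))%60).round(1))
e=np.roll(P,-1,0)-P; print((np.degrees(np.arctan2(e[:,1],e[:,0]))%60).round(1))
E
cat > go.py <<'E'
# tool-axis shift (cm) and turn (deg) from the present pose to x y z yaw
import sys; from h import *
x,y,z,w=map(float,sys.argv[1:5]); s=state(); p=s['tool_pos']; c=s['tcp_rot'][2]
d=np.array([x,y,z])-p; W=np.radians(w)
print(f"t={s['clock']:.2f} turn {(np.degrees(c)-w+90)%180-90:.2f} dz {-d[2]/10:.2f}")
for n,a in(("cur",c),("tgt",W),("tgt+pi",W+np.pi)): print(n,np.round([(d[0]*np.cos(a)+d[1]*np.sin(a))/10,(d[0]*np.sin(a)-d[1]*np.cos(a))/10],2))
E
python3 go.py 459 -212 250 90
```

```text
[[ 448.8 -205.9]
 [ 447.  -218.1]
 [ 454.5 -225.1]
 [ 467.5 -219.9]
 [ 467.8 -208. ]
 [ 459.4 -201.5]] [ 457.5 -213.1]
[11.2 11.6 12.4 12.1 11.5 11.7] [20.4 25.4 15.9 25.7 26.2 20.5]
[21.5 16.8 21.8 28.4 22.2 22.4]
t=0.10 turn 64.74 dz -1.92
cur [-50.56 -62.06]
tgt [-77.7   19.24]
tgt+pi [ 77.7  -19.24]
```

Emit:
play_rows(steps=[[0, 0, -0.5, 7], [0, 0, -0.5, 7], [0, 0, -0.5, 7], [0, 0, -0.5, 7], [0, 0, -0.5, 7], [0, 0, -0.5, 7], [0, 0, 0, 7], [0, 0, 0, 7]], claw=6.0)

```text
clock: 0.77
tool_pos: [266.6, 565.2, 261.3]
tcp_rot: [-3.142, 0.0, 1.717]
wrist_force: [-0.1, -0.0, -0.0]
gripper_width: 59.7
grip_force: 0.0
```

Emit:
play_rows(steps=[[0, 0, 0, 7], [0, 0, 0, 7], [0, 0, 0, 2.8], [0, 0, 0, 0], [0, 0, 0, 0], [0, 0, 0, 0], [0, 0, 0, 0], [0, 0, 0, 0]])

```text
clock: 1.43
tool_pos: [266.8, 565.2, 261.3]
tcp_rot: [-3.141, 0.0, 1.431]
wrist_force: [1.0, 0.6, 0.1]
gripper_width: 60.4
grip_force: 0.0
```

```bash
python3 go.py 459 -212 250 82
```

```text
t=1.43 turn -0.01 dz 1.13
cur [-74.28  29.86]
tgt [-74.29  29.85]
tgt+pi [ 74.29 -29.85]
```

Emit:
play_rows(steps=[[-3.2, 2.4, 0, 0], [-3.2, 2.4, 0, 0], [-3.2, 2.4, 0, 0], [-3.2, 2.4, 0, 0], [-3.2, 2.4, 0, 0], [-3.2, 2.4, 0, 0], [-3.2, 2.4, 0, 0], [-3.2, 2.4, 0, 0]])

```text
clock: 2.1
tool_pos: [421.5, 283.0, 261.6]
tcp_rot: [3.141, -0.001, 1.431]
wrist_force: [0.9, 0.8, -0.7]
gripper_width: 60.1
grip_force: 0.0
```

Emit:
play_rows(steps=[[-3.9, 1.2, 0, 0], [-3.9, 1.2, 0, 0], [-3.9, 1.2, 0, 0], [-3.9, 1.2, 0, 0], [-3.9, 1.2, 0, 0], [-3.9, 1.2, 0, 0], [-3.9, 1.2, 0, 0], [-3.9, 1.2, 0, 0]])

```text
clock: 2.77
tool_pos: [472.2, -39.5, 261.6]
tcp_rot: [3.141, -0.0, 1.431]
wrist_force: [0.1, 1.1, 0.1]
gripper_width: 60.3
grip_force: 0.0
```

Emit:
play_rows(steps=[[-3.5, 0.2, 0, 0], [-3.5, 0.2, 0, 0], [-3.5, 0.2, 0, 0], [-3.5, 0.2, 0, 0], [-3.5, 0.2, 0, 0], [0, 0, 0, 0], [0, 0, 0, 0], [0, 0, 0, 0]])

```text
clock: 3.43
tool_pos: [457.6, -212.0, 261.2]
tcp_rot: [-3.141, -0.0, 1.43]
wrist_force: [-0.9, 0.5, 0.4]
gripper_width: 59.9
grip_force: 0.0
```

```bash
python3 go.py 459 -212 153 82
python3 - <<'E'
from m import *
a=snap("scene","/tmp/a.png")["color"];b=snap("top","/tmp/b.png")["color"]
o=np.zeros((480,800,3),np.uint8); o[:,:400]=cv2.resize(a[230:350,160:260],(400,480),interpolation=2); o[:,400:]=cv2.resize(b[190:310,380:480],(400,480),interpolation=2)
cv2.imwrite('pics/pre.png',o[...,::-1])
E
```

```text
t=3.43 turn -0.05 dz 10.82
cur [0.02 0.14]
tgt [0.02 0.14]
tgt+pi [-0.02 -0.14]
```

View pics/pre.png

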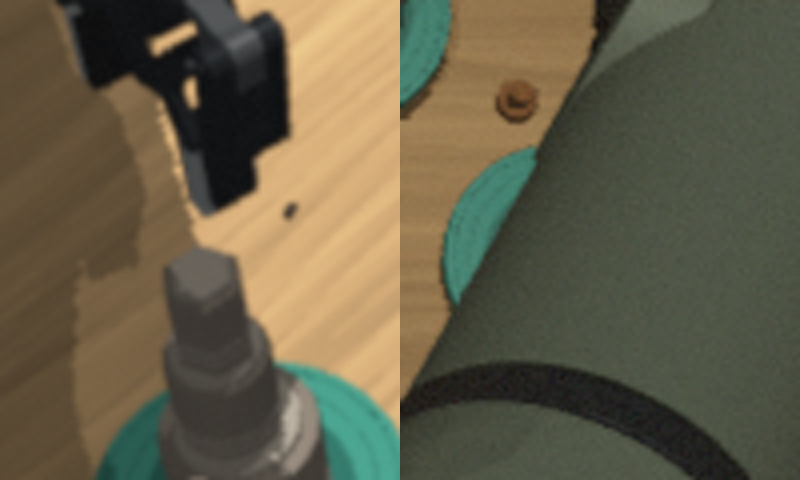

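The gripper is well above the clay hexagon (scene about (211,300)) and the top view is blocked by the arm. I'll go down and close.

Emit:
play_rows(steps=[[0, 0.1, 2, 0], [0, 0, 2, 0], [0, 0, 2, 0], [0, 0, 1.5, 0], [0, 0, 1.3, 0], [0, 0, 1, 0], [0, 0, 1, 0], [0, 0, 0, 0]])

```text
clock: 4.2
tool_pos: [458.3, -211.5, 152.0]
tcp_rot: [-3.14, -0.0, 1.431]
wrist_force: [-0.7, 0.5, 0.7]
gripper_width: 60.0
grip_force: 0.0
```

Emit:
play_rows(steps=[[0, 0, 0, 0], [0, 0, 0, 0], [0, 0, 0, 0], [0, 0, 0, 0], [0, 0, 0, 0], [0, 0, 0, 0], [0, 0, 0, 0], [0, 0, 0, 0]], claw=3.6)

```text
clock: 4.87
tool_pos: [458.6, -212.4, 153.4]
tcp_rot: [3.142, 0.0, 1.43]
wrist_force: [0.6, 0.3, -1.2]
gripper_width: 35.6
grip_force: 0.0
```

```bash
python3 go.py 459 -212 153 82
python3 - <<'E'
from m import *
a=snap("scene","/tmp/a.png")["color"]
cv2.imwrite('pics/pre2.png',cv2.resize(a[260:380,150:290],(700,600),interpolation=2)[...,::-1])
E
```

```text
t=4.87 turn -0.06 dz 0.04
cur [0.04 0.04]
tgt [0.04 0.04]
tgt+pi [-0.04 -0.04]
```

View pics/pre2.png

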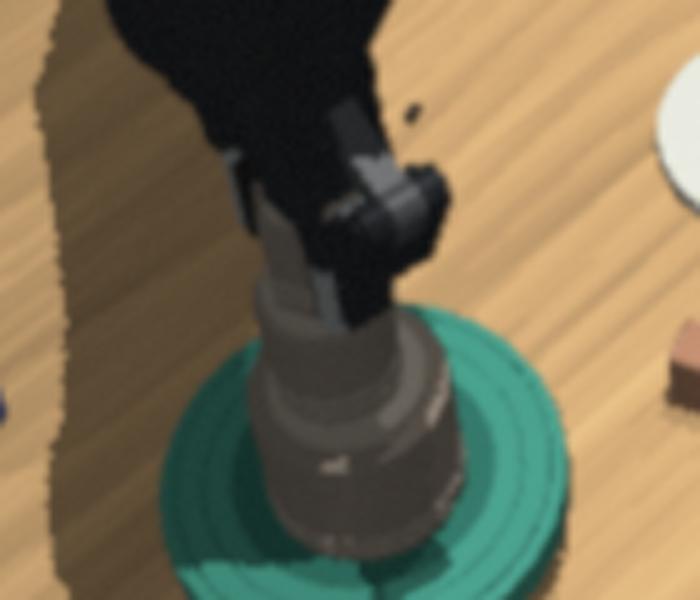

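The fingers straddle the hexagon above the shoulder of the small round pot, with nothing touching. I'll close and lift gently.

Emit:
play_rows(steps=[[0, 0, 0, 0], [0, 0, 0, 0], [0, 0, 0, 0], [0, 0, 0, 0], [0, 0, 0, 0], [0, 0, 0, 0], [0, 0, 0, 0], [0, 0, 0, 0]], claw=1.5)

```text
clock: 5.58
tool_pos: [458.7, -212.4, 153.5]
tcp_rot: [3.141, 0.0, 1.43]
wrist_force: [-1.5, 0.6, 5.4]
gripper_width: 25.3
grip_force: 59.2
```

Emit:
play_rows(steps=[[0, 0, -0.2, 0], [0, 0, -0.4, 0], [0, 0, -0.8, 0], [0, 0, -0.8, 0], [0, 0, -0.8, 0], [0, 0, -0.6, 0], [0, 0, -0.4, 0], [0, 0, 0, 0]])

```text
clock: 6.25
tool_pos: [459.0, -212.4, 194.3]
tcp_rot: [3.14, 0.0, 1.43]
wrist_force: [0.7, -1.0, -0.7]
gripper_width: 25.1
grip_force: 58.8
```

```bash
python3 go.py 626 -276 153 82
python3 - <<'E'
from m import *
a=snap("scene","/tmp/a.png")["color"]
cv2.imwrite('pics/lift1.png',cv2.resize(a[240:380,150:290],(600,600),interpolation=2)[...,::-1])
E
```

```text
t=6.25 turn -0.05 dz 4.13
cur [-3.95 17.43]
tgt [-3.97 17.42]
tgt+pi [  3.97 -17.42]
```

View pics/lift1.png

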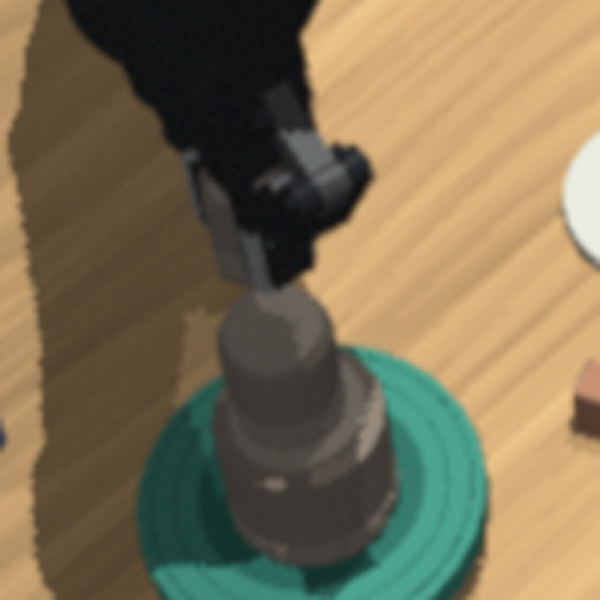

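Emit:
play_rows(steps=[[-0.4, 1.7, 0, 0], [-0.8, 3.5, 0, 0], [-0.8, 3.5, 0, 0], [-0.8, 3.5, 0, 0], [-0.8, 3.5, 0, 0], [-0.4, 1.7, 0, 0], [0, 0, 0, 0], [0, 0, 0, 0]])

```text
clock: 6.97
tool_pos: [625.0, -276.5, 192.0]
tcp_rot: [-3.14, 0.0, 1.43]
wrist_force: [-1.4, -0.1, -1.1]
gripper_width: 25.2
grip_force: 59.1
```

Emit:
play_rows(steps=[[0, 0, 1.5, 0], [0, 0, 3, 0], [0, 0, 3, 0], [0, 0, 3, 0], [0, 0, 2.5, 0], [0, 0, 2, 0], [0, 0, 1, 0], [0, 0, 0, 0]])

```text
clock: 7.63
tool_pos: [623.6, -275.6, 31.4]
tcp_rot: [-3.138, -0.001, 1.43]
wrist_force: [-0.1, -0.2, -0.5]
gripper_width: 25.1
grip_force: 59.1
```

```bash
python3 go.py 626 -276 13.5 82
python3 - <<'E'
from m import *
a=snap("scene","/tmp/a.png")["color"];b=snap("top","/tmp/b.png")["color"]
o=np.zeros((480,800,3),np.uint8); o[:,:400]=cv2.resize(a[360:480,220:320],(400,480),interpolation=2); o[:,400:]=cv2.resize(b[130:250,393:493],(400,480),interpolation=2)
cv2.imwrite('pics/place1.png',o[...,::-1])
E
```

```text
t=7.63 turn -0.07 dz 1.79
cur [-0.    0.24]
tgt [-0.    0.24]
tgt+pi [ 0.   -0.24]
```

View pics/place1.png

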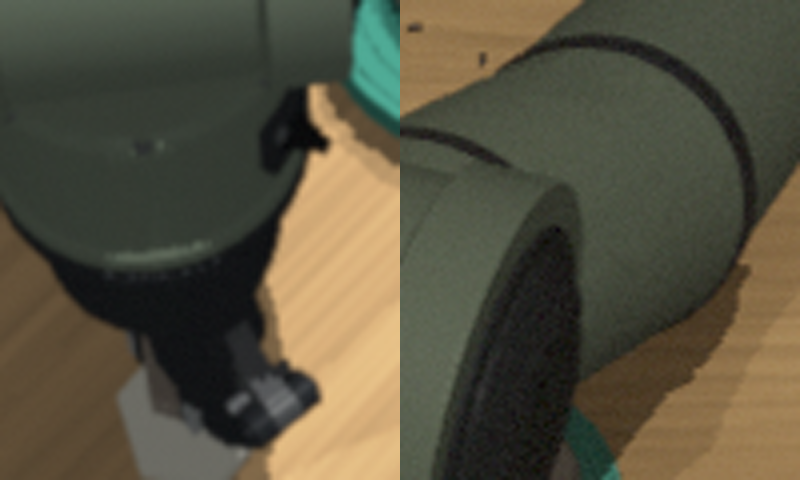

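The hexagonal pot hangs over the hex bat (scene about (265,465)). I'll lower it the rest of the way slowly.

Emit:
play_rows(steps=[[0, 0.2, 0.4, 0], [0, 0, 0.4, 0], [0, 0, 0.3, 0], [0, 0, 0.2, 0], [0, 0, 0.2, 0], [0, 0, 0.2, 0], [0, 0, 0, 0], [0, 0, 0, 0]])

```text
clock: 8.4
tool_pos: [627.2, -276.6, 16.2]
tcp_rot: [-3.141, 0.0, 1.43]
wrist_force: [-0.1, 0.3, -0.4]
gripper_width: 25.2
grip_force: 59.1
```

Emit:
play_rows(steps=[[0, 0, 0.1, 0], [0, 0, 0.1, 0], [0, 0, 0, 0], [0, 0, 0.1, 0], [0, 0, 0, 0], [0, 0, 0, 0], [0, 0, 0, 0], [0, 0, 0, 0]])

```text
clock: 9.07
tool_pos: [627.4, -276.7, 13.6]
tcp_rot: [3.141, 0.0, 1.43]
wrist_force: [-1.7, 1.8, 4.1]
gripper_width: 25.3
grip_force: 59.4
```

Light contact (4 N), so I'll release and lift.

Emit:
play_rows(steps=[[0, 0, 0, 0], [0, 0, 0, 0], [0, 0, 0, 0], [0, 0, 0, 0], [0, 0, 0, 0], [0, 0, 0, 0], [0, 0, 0, 0], [0, 0, 0, 0]], claw=4.5)

```text
clock: 9.73
tool_pos: [627.2, -276.6, 13.3]
tcp_rot: [-3.142, -0.0, 1.43]
wrist_force: [0.1, 0.3, -0.5]
gripper_width: 45.1
grip_force: 0.0
```

Emit:
play_rows(steps=[[0, 0, -0.5, 0], [0, 0, -1.5, 0], [0, 0, -3, 0], [0, 0, -3, 0], [0, 0, -3, 0], [0, 0, -3, 0], [0, 0, -3, 0], [0, 0, -1.5, 0]])

```text
clock: 10.4
tool_pos: [628.0, -277.4, 203.7]
tcp_rot: [3.137, 0.001, 1.43]
wrist_force: [1.1, 0.1, 0.6]
gripper_width: 45.2
grip_force: 0.0
```

```bash
python3 go.py 461 -214 106 82
```

```text
t=10.40 turn -0.08 dz 9.77
cur [  3.93 -17.42]
tgt [  3.95 -17.42]
tgt+pi [-3.95 17.42]
```

Emit:
play_rows(steps=[[0.4, -1.7, 0, 0], [0.8, -3.5, 0, 0], [0.8, -3.5, 0, 0], [0.8, -3.5, 0, 0], [0.8, -3.5, 0, 0], [0.4, -1.7, 0, 0], [0, 0, 0, 0], [0, 0, 0, 0]], claw=6.2)

```text
clock: 11.07
tool_pos: [460.6, -212.5, 199.8]
tcp_rot: [3.139, -0.001, 1.43]
wrist_force: [0.6, 0.4, 0.3]
gripper_width: 61.7
grip_force: 0.0
```

Emit:
play_rows(steps=[[0, 0, 1, 0], [0, 0, 2, 0], [0, 0, 2, 0], [0, 0, 2, 0], [0, 0, 1.2, 0], [0, 0, 0.8, 0], [0, 0, 0.6, 0], [0, 0, 0, 0]])

```text
clock: 11.73
tool_pos: [460.5, -212.8, 101.3]
tcp_rot: [-3.14, 0.0, 1.43]
wrist_force: [-0.0, 0.0, -0.1]
gripper_width: 61.9
grip_force: 0.0
```

```bash
python3 go.py 461 -214 106 82
python3 - <<'E'
from m import *
a=snap("scene","/tmp/a.png")["color"]
o=np.zeros((480,800,3),np.uint8); o[:,:400]=cv2.resize(a[270:390,165:265],(400,480),interpolation=2); o[:,400:]=cv2.resize(a[380:480,215:315],(400,400),interpolation=2).copy() if 0 else cv2.resize(a[360:480,220:320],(400,480),interpolation=2)
cv2.imwrite('pics/rs.png',o[...,::-1])
E
```

```text
t=11.73 turn -0.06 dz -0.47
cur [-0.12  0.07]
tgt [-0.12  0.07]
tgt+pi [ 0.12 -0.07]
```

View pics/rs.png

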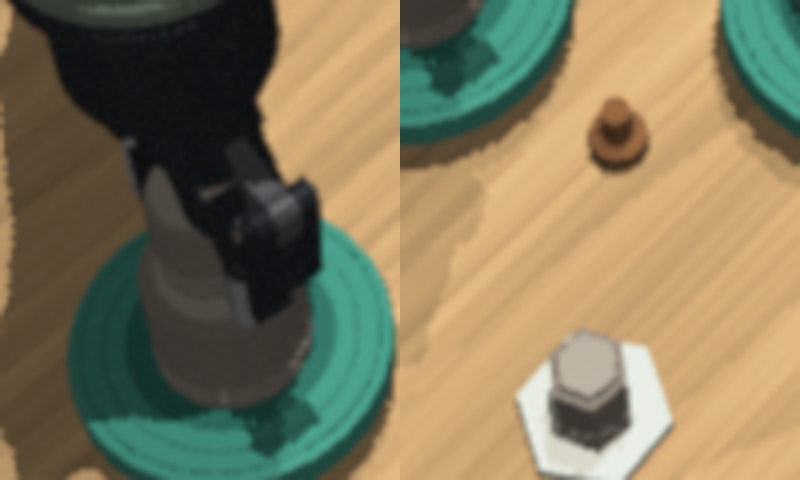

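The hexagonal pot stands upright in the middle of its bat. The gripper straddles the small round pot; I'll raise it slightly, close and lift.

Emit:
play_rows(steps=[[-0.1, 0.1, -0.3, 0], [0, 0, -0.2, 0], [0, 0, 0, 0], [0, 0, 0, 0], [0, 0, 0, 0], [0, 0, 0, 0], [0, 0, 0, 0], [0, 0, 0, 0]])

```text
clock: 12.45
tool_pos: [461.4, -213.7, 107.3]
tcp_rot: [-3.142, 0.0, 1.43]
wrist_force: [0.7, -0.6, -0.2]
gripper_width: 62.3
grip_force: 0.0
```

Emit:
play_rows(steps=[[0, 0, 0, 0], [0, 0, 0, 0], [0, 0, 0, 0], [0, 0, 0, 0], [0, 0, 0, 0], [0, 0, 0, 0], [0, 0, 0, 0], [0, 0, 0, 0]], claw=2.8)

```text
clock: 13.12
tool_pos: [461.4, -213.8, 107.5]
tcp_rot: [3.142, -0.0, 1.43]
wrist_force: [-2.3, 0.5, 6.4]
gripper_width: 38.7
grip_force: 59.7
```

Emit:
play_rows(steps=[[0, 0, 0, 0], [0, 0, -0.2, 0], [0, 0, -0.4, 0], [0, 0, -0.8, 0], [0, 0, -1, 0], [0, 0, -1, 0], [0, 0, -0.6, 0], [0, 0, 0, 0]])

```text
clock: 13.78
tool_pos: [462.2, -214.0, 149.0]
tcp_rot: [3.139, 0.0, 1.43]
wrist_force: [1.5, -0.2, -0.5]
gripper_width: 38.5
grip_force: 60.3
```

```bash
python3 go.py 430 192 14 82
```

```text
t=13.78 turn -0.05 dz 13.50
cur [39.75 -8.87]
tgt [39.75 -8.83]
tgt+pi [-39.75   8.83]
```

Emit:
play_rows(steps=[[1.8, -0.4, 0, 0], [3.6, -0.8, 0, 0], [3.6, -0.8, 0, 0], [3.6, -0.8, 0, 0], [3.6, -0.8, 0, 0], [3.6, -0.8, 0, 0], [3.6, -0.8, 0, 0], [3.6, -0.8, 0, 0]])

```text
clock: 14.45
tool_pos: [439.3, 63.8, 147.3]
tcp_rot: [3.142, -0.0, 1.43]
wrist_force: [1.0, 0.1, -0.9]
gripper_width: 39.1
grip_force: 60.4
```

Emit:
play_rows(steps=[[3.6, -0.8, 0, 0], [3.6, -0.8, 0, 0], [3.6, -0.8, 0, 0], [2, -0.4, 0, 0], [0, 0, 0, 0], [0, 0, 0, 0], [0, 0, 0, 0], [0, 0, 0, 0]])

```text
clock: 15.12
tool_pos: [430.2, 191.7, 147.3]
tcp_rot: [-3.142, 0.0, 1.429]
wrist_force: [-0.4, 1.0, -1.1]
gripper_width: 38.8
grip_force: 60.3
```

Emit:
play_rows(steps=[[0, 0, 1, 0], [0, 0, 2.5, 0], [0, 0, 2.5, 0], [0, 0, 2.5, 0], [0, 0, 1.5, 0], [0, 0, 1, 0], [0, 0, 0.5, 0], [0, 0, 0, 0]])

```text
clock: 15.78
tool_pos: [429.9, 192.0, 31.6]
tcp_rot: [-3.141, 0.001, 1.429]
wrist_force: [-0.2, -0.9, -0.8]
gripper_width: 38.9
grip_force: 60.4
```

```bash
sleep 0; python3 go.py 430 192 15.5 82; python3 -c "
from h import *
import time
camera('scene');camera('scene')"; python3 go.py 430 192 15.5 82
```

```text
t=15.78 turn -0.11 dz 1.61
cur [0. 0.]
tgt [0. 0.]
tgt+pi [-0. -0.]
t=15.88 turn -0.09 dz 1.73
cur [-0.06 -0.03]
tgt [-0.06 -0.03]
tgt+pi [0.06 0.03]
```

Emit:
play_rows(steps=[[0, 0, 0.4, 0], [0, 0, 0.4, 0], [0, 0, 0.3, 0], [0, 0, 0.2, 0], [0, 0, 0.2, 0], [0, 0, 0.1, 0], [0, 0, 0, 0], [0, 0, 0, 0]])

```text
clock: 16.55
tool_pos: [430.1, 192.6, 16.3]
tcp_rot: [-3.142, 0.0, 1.43]
wrist_force: [-0.7, -0.2, -0.7]
gripper_width: 38.6
grip_force: 60.4
```

Emit:
play_rows(steps=[[0, 0, 0.1, 0], [0, 0, 0, 0], [0, 0, 0, 0], [0, 0, 0, 0], [0, 0, 0, 0], [0, 0, 0, 0], [0, 0, 0, 0], [0, 0, 0, 0]])

```text
clock: 17.22
tool_pos: [430.2, 192.7, 15.5]
tcp_rot: [3.141, -0.0, 1.43]
wrist_force: [-1.2, 0.1, 6.2]
gripper_width: 38.7
grip_force: 60.9
```

Contact, so I'll release and lift. Next is the small square pot.

Emit:
play_rows(steps=[[0, 0, 0, 0], [0, 0, 0, 0], [0, 0, 0, 0], [0, 0, 0, 0], [0, 0, 0, 0], [0, 0, 0, 0], [0, 0, 0, 0], [0, 0, 0, 0]], claw=6.0)

```text
clock: 17.88
tool_pos: [430.0, 192.6, 15.3]
tcp_rot: [-3.142, 0.0, 1.43]
wrist_force: [-0.8, -0.2, -0.4]
gripper_width: 60.1
grip_force: 0.0
```

Emit:
play_rows(steps=[[0, 0, -0.5, 0], [0, 0, -1.5, 0], [0, 0, -3, 0], [0, 0, -3, 4.7], [0, 0, -3, 4.8], [0, 0, -3, 4.8], [0, 0, -3, 4.7], [0, 0, -1.5, 0]])

```text
clock: 18.55
tool_pos: [430.6, 192.8, 203.4]
tcp_rot: [3.141, -0.003, 1.092]
wrist_force: [0.3, 0.0, -0.8]
gripper_width: 60.4
grip_force: 0.0
```

```bash
python3 go.py 602 -90 107 63
```

```text
t=18.55 turn -0.42 dz 9.64
cur [-17.21  28.24]
tgt [-17.41  28.11]
tgt+pi [ 17.41 -28.11]
```

Emit:
play_rows(steps=[[-1.9, 3.1, 0, 0], [-1.9, 3.1, 0, 0], [-1.9, 3.1, 0, 0], [-1.9, 3.1, 0, 0], [-1.9, 3.1, 0, 0], [-1.9, 3.1, 0, 0], [-1.9, 3.1, 0, 0], [-1.9, 3.1, 0, 0]])

```text
clock: 19.22
tool_pos: [582.2, -57.2, 200.6]
tcp_rot: [-3.141, -0.0, 1.099]
wrist_force: [-0.2, 0.9, -0.9]
gripper_width: 60.2
grip_force: 0.0
```

Emit:
play_rows(steps=[[-1.9, 3.1, 0, 0], [-0.3, 0.2, 0, 0], [0, 0, 0, 0], [0, 0, 0, 0], [0, 0, 0, 0], [0, 0, 0, 0], [0, 0, 0, 0], [0, 0, 0, 0]])

```text
clock: 19.88
tool_pos: [601.1, -89.2, 200.5]
tcp_rot: [3.142, -0.0, 1.1]
wrist_force: [-0.2, 0.7, 0.0]
gripper_width: 60.2
grip_force: 0.0
```

Emit:
play_rows(steps=[[0, 0, 1, 0], [0, 0, 2, 0], [0, 0, 2, 0], [0, 0, 2, 0], [0, 0, 1, 0], [0, 0, 0.6, 0], [0, 0, 0.4, 0], [0, 0, 0, 0]])

```text
clock: 20.55
tool_pos: [601.1, -90.2, 110.1]
tcp_rot: [-3.141, 0.0, 1.099]
wrist_force: [0.6, 0.6, 0.3]
gripper_width: 60.0
grip_force: 0.0
```

```bash
python3 - <<'E'
from m import *
a=snap("scene","/tmp/a.png")["color"]
o=np.zeros((480,800,3),np.uint8); o[:,:400]=cv2.resize(a[260:380,290:390],(400,480),interpolation=2); o[:,400:]=cv2.resize(a[160:280,320:420],(400,480),interpolation=2)
cv2.imwrite('pics/ss.png',o[...,::-1])
E
python3 go.py 602 -90 107 63
```

```text
t=20.60 turn -0.06 dz 0.36
cur [0.05 0.05]
tgt [0.05 0.05]
tgt+pi [-0.05 -0.05]
```

View pics/ss.png

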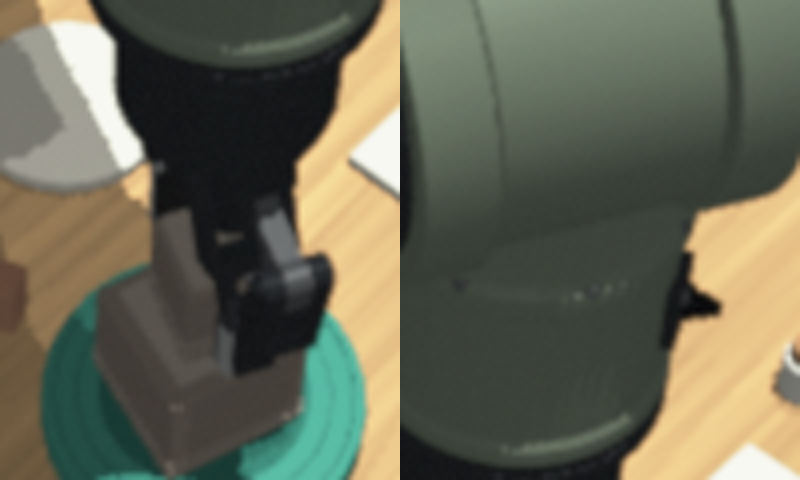

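The fingers straddle the small square pot, square to its faces. I'll close and lift.

Emit:
play_rows(steps=[[0, 0, 0.2, 0], [0, 0, 0, 0], [0, 0, 0, 0], [0, 0, 0, 0], [0, 0, 0, 0], [0, 0, 0, 0], [0, 0, 0, 0], [0, 0, 0, 0]])

```text
clock: 21.27
tool_pos: [601.1, -90.1, 108.3]
tcp_rot: [3.142, 0.0, 1.098]
wrist_force: [-0.3, 0.6, -0.0]
gripper_width: 60.3
grip_force: 0.0
```

Emit:
play_rows(steps=[[0, 0, 0, 0], [0, 0, 0, 0], [0, 0, 0, 0], [0, 0, 0, 0], [0, 0, 0, 0], [0, 0, 0, 0], [0, 0, 0, 0], [0, 0, 0, 0]], claw=2.6)

```text
clock: 21.93
tool_pos: [601.3, -90.2, 108.5]
tcp_rot: [3.141, -0.0, 1.099]
wrist_force: [-0.2, 0.9, 5.7]
gripper_width: 37.5
grip_force: 60.4
```

Emit:
play_rows(steps=[[0, 0, 0, 0], [0, 0, -0.2, 0], [0, 0, -0.4, 0], [0, 0, -0.8, 0], [0, 0, -1, 0], [0, 0, -1, 0], [0, 0, -0.6, 0], [0, 0, 0, 0]])

```text
clock: 22.6
tool_pos: [601.9, -90.2, 150.1]
tcp_rot: [3.139, -0.001, 1.099]
wrist_force: [0.6, -0.4, -0.9]
gripper_width: 37.6
grip_force: 60.1
```

```bash
python3 go.py 605 290 14 63
```

```text
t=22.60 turn -0.05 dz 13.61
cur [ 34.   -17.02]
tgt [ 34.02 -16.99]
tgt+pi [-34.02  16.99]
```

Emit:
play_rows(steps=[[1.5, -0.8, 0, 0], [3.1, -1.5, 0, 0], [3.1, -1.5, 0, 0], [3.1, -1.6, 0, 0], [3.1, -1.5, 0, 0], [3.1, -1.6, 0, 0], [3.1, -1.5, 0, 0], [3.1, -1.6, 0, 0]])

```text
clock: 23.27
tool_pos: [603.1, 171.0, 148.3]
tcp_rot: [-3.142, 0.0, 1.099]
wrist_force: [0.3, 0.1, -0.2]
gripper_width: 36.9
grip_force: 60.1
```

Emit:
play_rows(steps=[[3.1, -1.5, 0, 0], [3.1, -1.6, 0, 0], [3.1, -1.5, 0, 0], [1.5, -0.8, 0, 0], [0, 0, 0, 0], [0, 0, 0, 0], [0, 0, 0, 0], [0, 0, 0, 0]])

```text
clock: 23.93
tool_pos: [604.7, 288.7, 148.4]
tcp_rot: [3.141, 0.0, 1.097]
wrist_force: [0.9, 0.8, -0.5]
gripper_width: 37.3
grip_force: 60.1
```

Emit:
play_rows(steps=[[0, 0, 1, 0], [0, 0, 2.5, 0], [0, 0, 2.5, 0], [0, 0, 2.5, 0], [0, 0, 1.5, 0], [0, 0, 1, 0], [0, 0, 0.5, 0], [0, 0, 0, 0]])

```text
clock: 24.6
tool_pos: [604.4, 289.6, 32.8]
tcp_rot: [-3.141, 0.001, 1.098]
wrist_force: [1.3, 0.5, -0.7]
gripper_width: 36.9
grip_force: 60.1
```

```bash
python3 -c "
from h import *
camera('scene');camera('scene');camera('scene')"; python3 go.py 605 290 16.4 63
```

```text
t=24.75 turn -0.06 dz 1.80
cur [-0.02  0.  ]
tgt [-0.02  0.  ]
tgt+pi [ 0.02 -0.  ]
```

Emit:
play_rows(steps=[[0, 0, 0.4, 0], [0, 0, 0.4, 0], [0, 0, 0.3, 0], [0, 0, 0.3, 0], [0, 0, 0.2, 0], [0, 0, 0.1, 0], [0, 0, 0, 0], [0, 0, 0, 0]])

```text
clock: 25.42
tool_pos: [604.4, 289.9, 16.5]
tcp_rot: [-3.141, 0.0, 1.098]
wrist_force: [-3.4, -1.4, 4.0]
gripper_width: 37.0
grip_force: 60.6
```

Emit:
play_rows(steps=[[0, 0, 0.1, 0], [0, 0, 0, 0], [0, 0, 0, 0], [0, 0, 0, 0], [0, 0, 0, 0], [0, 0, 0, 0], [0, 0, 0, 0], [0, 0, 0, 0]])

```text
clock: 26.08
tool_pos: [604.4, 289.9, 16.5]
tcp_rot: [-3.141, -0.0, 1.098]
wrist_force: [-8.8, -1.9, 21.5]
gripper_width: 37.1
grip_force: 62.6
```

Emit:
play_rows(steps=[[0, 0, -0.1, 0], [0, 0, 0, 0], [0, 0, 0, 0], [0, 0, 0, 0], [0, 0, 0, 0], [0, 0, 0, 0], [0, 0, 0, 0], [0, 0, 0, 0]])

```text
clock: 26.75
tool_pos: [604.6, 290.1, 16.5]
tcp_rot: [3.141, -0.0, 1.099]
wrist_force: [-1.2, -0.8, 6.2]
gripper_width: 37.4
grip_force: 61.0
```

Emit:
play_rows(steps=[[0, 0, 0, 0], [0, 0, 0, 0], [0, 0, 0, 0], [0, 0, 0, 0], [0, 0, 0, 0], [0, 0, 0, 0], [0, 0, 0, 0], [0, 0, 0, 0]], claw=6.0)

```text
clock: 27.42
tool_pos: [604.4, 290.0, 16.3]
tcp_rot: [-3.142, 0.0, 1.099]
wrist_force: [0.0, 0.5, 0.0]
gripper_width: 59.9
grip_force: 0.0
```

Emit:
play_rows(steps=[[0, 0, -0.5, 0], [0, 0, -1.5, 0], [0, 0, -3, 0], [0, 0, -3, 0], [0, 0, -3, 0], [0, 0, -3, 0], [0, 0, -1, 0], [0, 0, 0, 0]])

```text
clock: 28.08
tool_pos: [605.8, 290.3, 170.6]
tcp_rot: [3.139, -0.004, 1.098]
wrist_force: [-0.2, -0.4, -0.2]
gripper_width: 60.0
grip_force: 0.0
```

```bash
python3 - <<'E'
from m import *
c=snap("scene","pics/scene2.png"); pickle.dump(c,open('scene2.pkl','wb')); a=c["color"]
o=cv2.resize(a[295:395,175:385],(798,380),interpolation=2)
cv2.imwrite('pics/two.png',o[...,::-1])
# top/scene wireframe predictions of rL and sqL foot edge for comparison
for n,x,y in(("rL",465,-215),): 
    for z,r in((100,24),(96,31),(40,31)):
        P=np.array([w2px(c,(x+r*np.cos(k),y+r*np.sin(k),z)) for k in np.linspace(0,6.28,60)]); P=(P-[175,295]+.5)*3.8
        print(n,z,"u",P[:,0].min().round(),P[:,0].max().round(),"v",P[:,1].min().round(),P[:,1].max().round())
for z,h in((100,23),(96,30),(40,30)):
    w=np.radians(-17); P=[(w2px(c,(597.7+h*(i*np.cos(w)-j*np.sin(w)),-92.5+h*(i*np.sin(w)+j*np.cos(w)),z))-[175,295]+.5)*3.8 for i,j in((1,1),(1,-1),(-1,-1),(-1,1))]
    print("sqL",z,np.round(P).tolist())
E
python3 go.py 465 -215 53 63
```

```text
rL 100 u 111.0 233.0 v 109.0 213.0
rL 96 u 95.0 252.0 v 100.0 235.0
rL 40 u 114.0 264.0 v 173.0 304.0
sqL 100 [[708.0, 181.0], [608.0, 232.0], [548.0, 144.0], [646.0, 96.0]]
sqL 96 [[732.0, 192.0], [602.0, 259.0], [524.0, 144.0], [651.0, 82.0]]
sqL 40 [[722.0, 262.0], [598.0, 328.0], [524.0, 216.0], [645.0, 155.0]]
t=28.13 turn -0.06 dz 11.54
cur [-51.36  10.52]
tgt [-51.37  10.47]
tgt+pi [ 51.37 -10.47]
```

View pics/two.png

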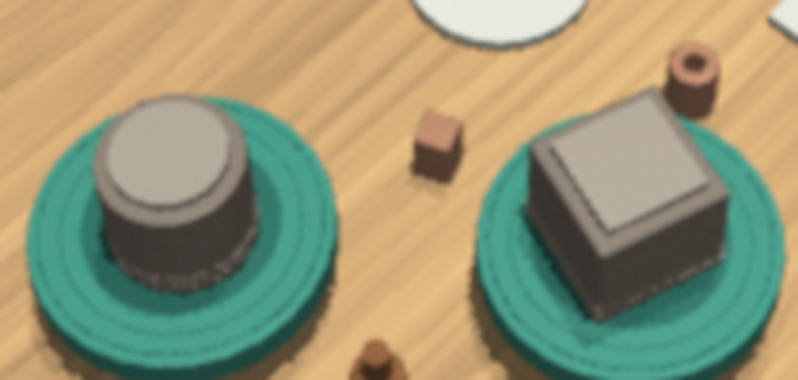

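The tops of both bottom pots are now free. The round one's foot spans crop u 107–229, v 95–208. The square one's foot corners are (553,148), (655,97), (710,183) and (615,232). I'll refine both centres.

Run:
```python
from m import *
c=pickle.load(open('scene2.pkl','rb'))
q=lambda u,v,z: px2w(c,u/3.8+175-.5,v/3.8+295-.5,z)[:2]
print("rL foot",q(168,151.5,100).round(1))
P=np.array([q(*p,100) for p in((553,148),(655,97),(710,183),(615,232))]); B=np.array([q(*p,96) for p in((530,147),(655,88),(727,190),(603,255))])
for n,X in(("foot",P),("body",B)):
    e=np.roll(X,-1,0)-X; print(n,X.mean(0).round(1),np.hypot(*e.T).round(1),(np.degrees(np.arctan2(e[:,1],e[:,0]))%90).round(1))
# automatic ellipse of light foot face
im=cv2.resize(c["color"][295:395,175:385],None,fx=1,fy=1); g=cv2.cvtColor(im,cv2.COLOR_RGB2GRAY).astype(int); s=cv2.cvtColor(im,cv2.COLOR_RGB2HSV)[...,1]
m=((g>135)&(s<70)).astype(np.uint8); 
for k in cv2.findContours(m,0,1)[0]:
    A=cv2.contourArea(k)
    if A>200:
        M=cv2.moments(k); print(A,np.round(px2w(c,M['m10']/A+175,M['m01']/A+295,100)[:2],1))
```

```text
rL foot [ 460.6 -213.4]
foot [599.9 -91.5] [48.1 45.1 43.9 44.8] [73.1 69.6 72.9 74.9]
body [598.5 -92.4] [58.5 55.  57.5 56.3] [71.8 72.  73.2 73. ]
736.0 [ 460.7 -212.9]
914.5 [598.4 -91.2]
341.5 [512.8 -76.2]
```

```bash
python3 go.py 461 -212.5 53 63
```

```text
t=28.13 turn -0.06 dz 11.54
cur [-51.32  10.05]
tgt [-51.33  10.  ]
tgt+pi [ 51.33 -10.  ]
```

Emit:
play_rows(steps=[[-2, 0.4, 0, 0], [-3.9, 0.8, 0, 0], [-3.9, 0.8, 0, 0], [-3.9, 0.8, 0, 0], [-3.9, 0.7, 0, 0], [-3.9, 0.8, 0, 0], [-3.9, 0.8, 0, 0], [-3.9, 0.7, 0, 0]], claw=8.5)

```text
clock: 28.8
tool_pos: [521.5, 1.1, 165.8]
tcp_rot: [-3.141, 0.001, 1.099]
wrist_force: [1.2, -0.3, -0.0]
gripper_width: 85.2
grip_force: 0.0
```

Emit:
play_rows(steps=[[-3.9, 0.8, 0, 0], [-3.9, 0.7, 0, 0], [-3.9, 0.8, 0, 0], [-3.9, 0.8, 0, 0], [-3.9, 0.7, 0, 0], [-2.4, 0.5, 0, 0], [0, 0, 0, 0], [0, 0, 0, 0]])

```text
clock: 29.47
tool_pos: [460.5, -213.0, 165.9]
tcp_rot: [-3.141, 0.0, 1.096]
wrist_force: [0.2, 1.4, -0.1]
gripper_width: 84.8
grip_force: 0.0
```

```bash
python3 -c "
from h import *
camera('scene');camera('scene');camera('scene')"; python3 go.py 461 -212.5 53 63
```

```text
t=29.62 turn 0.02 dz 11.29
cur [-0.18  0.02]
tgt [-0.18  0.02]
tgt+pi [ 0.18 -0.02]
```

Emit:
play_rows(steps=[[-0.2, 0, 1, 0], [0, 0, 2.5, 0], [0, 0, 2.5, 0], [0, 0, 2.2, 0], [0, 0, 1.5, 0], [0, 0, 1, 0], [0, 0, 0.5, 0], [0, 0, 0, 0]])

```text
clock: 30.28
tool_pos: [460.3, -213.3, 53.5]
tcp_rot: [-3.14, 0.0, 1.099]
wrist_force: [0.0, 0.0, 0.3]
gripper_width: 85.0
grip_force: 0.0
```

Emit:
play_rows(steps=[[0, 0, 0, 0], [0, 0, 0, 0], [0, 0, 0, 0], [0, 0, 0, 0], [0, 0, 0, 0], [0, 0, 0, 0], [0, 0, 0, 0], [0, 0, 0, 0]], claw=5.0)

```text
clock: 30.95
tool_pos: [461.1, -213.8, 55.3]
tcp_rot: [3.14, -0.001, 1.099]
wrist_force: [-2.1, 0.8, 8.0]
gripper_width: 60.9
grip_force: 63.5
```

Emit:
play_rows(steps=[[0, 0, 0, 0], [0, 0, -0.2, 0], [0, 0, -0.4, 0], [0, 0, -0.8, 0], [0, 0, -1, 0], [0, 0, -1, 0], [0, 0, -0.6, 0], [0, 0, 0, 0]])

```text
clock: 31.62
tool_pos: [461.3, -213.8, 95.9]
tcp_rot: [3.139, -0.0, 1.099]
wrist_force: [-0.0, 0.1, -2.2]
gripper_width: 60.8
grip_force: 65.4
```

```bash
python3 go.py 447 -5.5 21 63
```

```text
t=31.62 turn -0.04 dz 7.49
cur [ 17.91 -10.74]
tgt [ 17.91 -10.73]
tgt+pi [-17.91  10.73]
```

Emit:
play_rows(steps=[[1.5, -0.9, 0, 0], [3, -1.8, 0, 0], [3, -1.8, 0, 0], [3, -1.8, 0, 0], [3, -1.8, 0, 0], [3, -1.8, 0, 0], [1.4, -0.8, 0, 0], [0, 0, 0, 0]])

```text
clock: 32.28
tool_pos: [446.4, -1.6, 94.0]
tcp_rot: [-3.14, -0.001, 1.104]
wrist_force: [0.5, 0.8, -1.8]
gripper_width: 61.2
grip_force: 65.6
```

Emit:
play_rows(steps=[[0, 0, 0.5, 0], [0, 0, 1, 0], [0, 0, 1, 0], [0, 0, 1, 0], [0, 0, 1, 0], [0, 0, 0.5, 0], [0, 0, 0.5, 0], [0, 0, 0, 0]])

```text
clock: 32.95
tool_pos: [446.3, -6.2, 38.3]
tcp_rot: [-3.141, 0.001, 1.098]
wrist_force: [-0.2, 0.2, -3.2]
gripper_width: 60.7
grip_force: 65.7
```

```bash
python3 -c "
from h import *
camera('scene');camera('scene');camera('scene')"; python3 go.py 447 -5.5 23.2 63
```

```text
t=33.10 turn -0.08 dz 1.63
cur [0.04 0.01]
tgt [0.04 0.01]
tgt+pi [-0.04 -0.01]
```

Emit:
play_rows(steps=[[0, 0, 0.4, 0], [0, 0, 0.4, 0], [0, 0, 0.3, 0], [0, 0, 0.2, 0], [0, 0, 0.2, 0], [0, 0, 0, 0], [0, 0, 0, 0], [0, 0, 0, 0]])

```text
clock: 33.77
tool_pos: [446.7, -5.6, 24.4]
tcp_rot: [3.142, 0.0, 1.099]
wrist_force: [-0.1, 0.2, -2.0]
gripper_width: 60.6
grip_force: 65.7
```

Emit:
play_rows(steps=[[0, 0, 0.1, 0], [0, 0, 0, 0], [0, 0, 0, 0], [0, 0, 0, 0], [0, 0, 0, 0], [0, 0, 0, 0], [0, 0, 0, 0], [0, 0, 0, 0]])

```text
clock: 34.43
tool_pos: [446.8, -5.6, 23.4]
tcp_rot: [3.141, -0.0, 1.099]
wrist_force: [-0.2, 0.1, 4.9]
gripper_width: 60.8
grip_force: 65.6
```

Contact, so I'll release, lift and turn for the large square pot.

Emit:
play_rows(steps=[[0, 0, 0, 0], [0, 0, 0, 0], [0, 0, 0, 0], [0, 0, 0, 0], [0, 0, 0, 0], [0, 0, 0, 0], [0, 0, 0, 0], [0, 0, 0, 0]], claw=8.5)

```text
clock: 35.1
tool_pos: [446.7, -5.6, 23.3]
tcp_rot: [-3.142, 0.0, 1.099]
wrist_force: [-0.2, 0.2, -0.2]
gripper_width: 85.0
grip_force: 0.0
```

Emit:
play_rows(steps=[[0, 0, -0.5, 0], [0, 0, -1.5, 0], [0, 0, -3, 0], [0, 0, -3, 0], [0, 0, -3, -3], [0, 0, -2, -3.5], [0, 0, -1, -3], [0, 0, 0, 0]])

```text
clock: 35.77
tool_pos: [447.5, -5.4, 165.5]
tcp_rot: [3.139, -0.002, 1.268]
wrist_force: [0.1, 0.0, -0.3]
gripper_width: 85.2
grip_force: 0.0
```

```bash
python3 go.py 598.7 -91 54 72.5
```

```text
t=35.77 turn 0.13 dz 11.15
cur [-3.66 16.98]
tgt [-3.62 16.99]
tgt+pi [  3.62 -16.99]
```

Emit:
play_rows(steps=[[-0.4, 2, 0, 0], [-0.8, 3.5, 0, 0], [-0.8, 3.5, 0, 0], [-0.8, 3.5, 0, 0], [-0.6, 3, 0, 0], [-0.3, 1.5, 0, 0], [0, 0, 0, 0], [0, 0, 0, 0]])

```text
clock: 36.43
tool_pos: [597.1, -92.8, 162.2]
tcp_rot: [-3.14, 0.001, 1.262]
wrist_force: [-0.9, 0.1, -0.7]
gripper_width: 84.9
grip_force: 0.0
```

```bash
python3 -c "
from h import *
camera('scene');camera('scene');camera('scene')"; python3 go.py 598.7 -91 54 72.5
```

```text
t=36.58 turn -0.07 dz 10.90
cur [0.11 0.17]
tgt [0.11 0.17]
tgt+pi [-0.11 -0.17]
```

Emit:
play_rows(steps=[[0.1, 0.1, 1, 0], [0, 0, 2.4, 0], [0, 0, 2.5, 0], [0, 0, 2, 0], [0, 0, 1.5, 0], [0, 0, 1, 0], [0, 0, 0.4, 0], [0, 0, 0, 0]])

```text
clock: 37.25
tool_pos: [598.4, -91.3, 54.7]
tcp_rot: [-3.141, 0.0, 1.264]
wrist_force: [-0.2, 0.2, 0.1]
gripper_width: 84.8
grip_force: 0.0
```

Emit:
play_rows(steps=[[0, 0, 0, 0], [0, 0, 0, 0], [0, 0, 0, 0], [0, 0, 0, 0], [0, 0, 0, 0], [0, 0, 0, 0], [0, 0, 0, 0], [0, 0, 0, 0]], claw=4.8)

```text
clock: 37.92
tool_pos: [599.5, -91.6, 56.4]
tcp_rot: [3.14, -0.001, 1.264]
wrist_force: [-0.8, 0.2, 5.7]
gripper_width: 59.5
grip_force: 65.2
```

Emit:
play_rows(steps=[[0, 0, 0, 0], [0, 0, -0.2, 0], [0, 0, -0.4, 0], [0, 0, -0.8, 0], [0, 0, -1, 0], [0, 0, -1, 0], [0, 0, -0.6, 0], [0, 0, 0, 0]])

```text
clock: 38.58
tool_pos: [599.6, -91.6, 97.1]
tcp_rot: [3.139, -0.001, 1.264]
wrist_force: [0.1, -0.4, -2.3]
gripper_width: 59.3
grip_force: 64.9
```

```bash
python3 go.py 603 102 22 90
```

```text
t=38.58 turn -17.56 dz 7.51
cur [18.56 -5.52]
tgt [19.36  0.34]
tgt+pi [-19.36  -0.34]
```

Emit:
play_rows(steps=[[1.6, -0.5, 0, 0], [3.1, -0.9, 0, 0], [3.1, -0.9, 0, 0], [3.1, -1, 0, 0], [3.1, -0.9, 0, 0], [3.1, -0.9, 0, 0], [1.5, -0.4, 0, 0], [0, 0, 0, 0]])

```text
clock: 39.25
tool_pos: [602.2, 107.4, 94.8]
tcp_rot: [-3.141, -0.001, 1.27]
wrist_force: [0.1, 0.2, -2.6]
gripper_width: 59.5
grip_force: 65.0
```

Emit:
play_rows(steps=[[0, 0, 0.5, -3.5], [0, 0, 1, -3.5], [0, 0, 1, -3.5], [0, 0, 1, -3.5], [0, 0, 1, -3.5], [0, 0, 0.5, 0], [0, 0, 0.5, 0], [0, 0, 0, 0]])

```text
clock: 39.92
tool_pos: [602.2, 101.9, 39.6]
tcp_rot: [-3.141, 0.0, 1.567]
wrist_force: [0.4, -0.5, -2.2]
gripper_width: 59.2
grip_force: 65.0
```

```bash
python3 -c "
from h import *
camera('scene');camera('scene');camera('scene')"; python3 go.py 603 102 24.3 90
```

```text
t=40.07 turn -0.12 dz 1.64
cur [-0.03  0.02]
tgt [-0.03  0.02]
tgt+pi [ 0.03 -0.02]
```

Emit:
play_rows(steps=[[0, 0, 0.4, 0], [0, 0, 0.4, 0], [0, 0, 0.3, 0], [0, 0, 0.2, 0], [0, 0, 0.2, 0], [0, 0, 0, 0], [0, 0, 0, 0], [0, 0, 0, 0]])

```text
clock: 40.73
tool_pos: [602.7, 102.4, 25.4]
tcp_rot: [3.141, -0.0, 1.57]
wrist_force: [-0.1, -0.4, -2.3]
gripper_width: 59.3
grip_force: 65.0
```

Emit:
play_rows(steps=[[0, 0, 0.1, 0], [0, 0, 0, 0], [0, 0, 0, 0], [0, 0, 0, 0], [0, 0, 0, 0], [0, 0, 0, 0], [0, 0, 0, 0], [0, 0, 0, 0]])

```text
clock: 41.4
tool_pos: [602.7, 102.4, 24.4]
tcp_rot: [3.141, -0.0, 1.57]
wrist_force: [0.1, -0.4, 3.2]
gripper_width: 59.5
grip_force: 65.2
```

Emit:
play_rows(steps=[[0, 0, 0, 0], [0, 0, 0, 0], [0, 0, 0, 0], [0, 0, 0, 0], [0, 0, 0, 0], [0, 0, 0, 0], [0, 0, 0, 0], [0, 0, 0, 0]], claw=8.5)

```text
clock: 42.07
tool_pos: [602.5, 102.4, 24.3]
tcp_rot: [-3.142, 0.0, 1.57]
wrist_force: [0.1, 0.7, 0.4]
gripper_width: 85.0
grip_force: 0.0
```

Emit:
play_rows(steps=[[0, 0, -0.5, 0], [0, 0, -1.5, 0], [0, 0, -3, 0], [0, 0, -3, 0], [0, 0, -3, 0], [0, 0, -3, 0], [0, 0, -3, 0], [0, 0, -3, 0]])

```text
clock: 42.73
tool_pos: [602.3, 102.2, 226.3]
tcp_rot: [3.141, -0.0, 1.569]
wrist_force: [1.2, 0.6, 0.3]
gripper_width: 85.3
grip_force: 0.0
```

Emit:
play_rows(steps=[[3.2, -2.2, 0, 0], [3.2, -2.2, 0, 0], [3.2, -2.2, 0, 0], [3.2, -2.2, 0, 0], [3.2, -2.2, 0, 0], [3.2, -2.2, 0, 0], [3.2, -2.2, 0, 0], [3.2, -2.2, 0, 0]])

```text
clock: 43.4
tool_pos: [425.4, 359.9, 224.8]
tcp_rot: [3.141, -0.001, 1.57]
wrist_force: [1.9, 0.6, 0.3]
gripper_width: 84.9
grip_force: 0.0
```

Emit:
play_rows(steps=[[3.2, -2.2, 0, 0], [3.2, -2.2, 0, 0], [3.2, -2.2, 0, 0], [3.2, -2.2, 0, 0], [3.2, -2.2, 0, 0], [0, 0, 0, 0], [0, 0, 0, 0], [0, 0, 0, 0]])

```text
clock: 44.07
tool_pos: [317.2, 518.2, 224.5]
tcp_rot: [3.141, 0.0, 1.57]
wrist_force: [1.2, 0.1, -0.2]
gripper_width: 84.8
grip_force: 0.0
```

Run:
```python
from m import *
a=snap("scene","/tmp/a.png"); b=snap("top","/tmp/b.png"); pickle.dump((a,b),open('end.pkl','wb'))
o=np.zeros((600,800,3),np.uint8)
o[:360]=cv2.resize(a["color"][200:480,140:540],(800,560),interpolation=2)[:360]
o[360:]=cv2.resize(b["color"][160:280,180:460],(800,343),interpolation=2)[:240]
o=np.zeros((600,800,3),np.uint8)
o[:,:]=cv2.resize(a["color"][195:480,190:510],(800,712),interpolation=2)[:600]
o[420:,520:]=0; t=b["color"][230:290,190:290]; 
cv2.imwrite('pics/end.png',cv2.resize(a["color"][195:480,200:520],(673,600),interpolation=2)[...,::-1])
```

```text
(no output)
```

View pics/end.png

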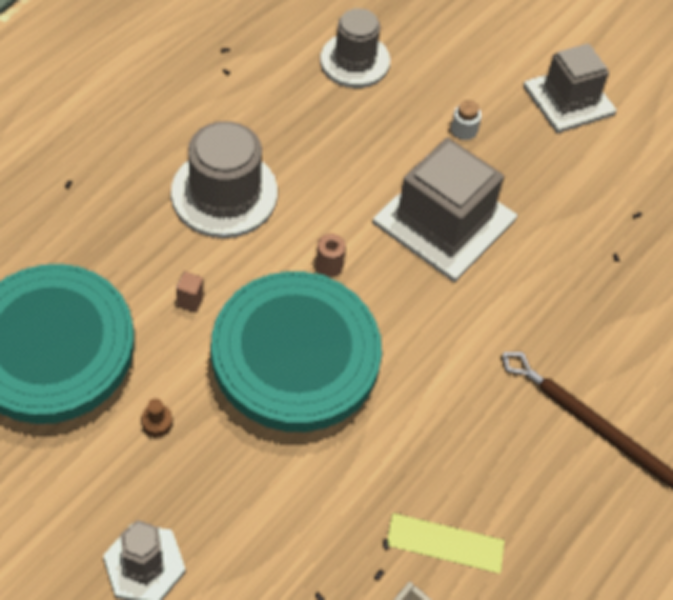

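All five pots stand upright on their bats. Foot centres in the crop are about (358,24), (581,62), (225,147), (454,173) and (141,540). I'll compare them numerically with the bats.

Run:
```python
from m import *
a,b=pickle.load(open('end.pkl','rb'))
for n,u,v,z,x,y in(("rS",358,24,56,430,191.7),("sqS",581,62,56,604.8,289.8),("rL",225,147,68,446.7,-5.7),("sqL",454,173,68,603,101.5),("hex",141,540,52,626,-276)):
    p=px2w(a,u/2.105+199.7,v/2.105+194.7,z)[:2]; print(n,(p-[x,y]).round(1))
from rig import job_done; print(job_done())
```

```text
rS [ 0.2 -2.9]
sqS [ 0.3 -2. ]
rL [0.3 0. ]
sqL [-1.9 -0.1]
hex [ 0.9 -1.6]
the job is handed in; nothing more can be done
None
```

All five pots stand foot up on their own bats, each within about 3 mm of centre by the final camera image, and the job is handed in at about 44 s on the clock with no result returned.

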